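# Nest the three white beakers

## Robot

A 7-joint arm with a two-finger parallel gripper is mounted at the origin on a cart in front of the work surface, level with it; the furniture and walls round the work are solid. World frame = base frame: x ahead of the robot, y to its left, z up, the work surface at z = 0. Lengths are in m, angles in rad, forces in N, time in s.
With the tool pointing down it reaches from about 0.4 to 0.875 m from the base axis. Payload 19.3 kg.
Tool frame: the origin (TCP) lies on the centre line of the jaws, within the pads' length; the fingertips stand 14 mm ahead of it and the grasp point (between the pads) lies 5 mm behind it (bot.tip_extent is the distance from the TCP to the fingertips, in m); z points along the fingers, y is the line along which they close (so a half turn about z gives the same grasp; the last joint's range is limited). The gripper opens to 85 mm and grips with 20 to 120 N. Pads are 22 mm wide; open, the fingers measure 114 mm over their backs; the gripper's body (76 mm by 85 mm) begins 54 mm behind the grasp point. The pads swing forward as they close: fully open they stand 13 mm farther back than shut.
Start: joints at [1.143, 0.521, -0.036, 1.599, 0.021, 1.021, -0.113], TCP at [0.219, -0.585, 0.245] pointing down, gripper open.
Joint ranges: [-2.91, 2.91], [-0.3, 2.13], [-1.5, 1.42], [0.17, 2.43], [-1.26, 4.41], [0.16, 1.93], [-2.52, 2.52]. Speed limits (rad/s): [1.89, 1.89, 2.39, 2.39, 3.01, 3.01, 3.01].

## Interface

Orientations are given as [roll, pitch, yaw] about the fixed x, y, z axes, in that order (R = Rz(yaw) Ry(pitch) Rx(roll)).
In Python, from workcell import monitor, grab_frame, camera_model, bot gives the robot as it stands.
- The arm moves only by the tool move_arm, never from a script. Its argument "moves" is a list of rows, each a list of 4 numbers: the shift along the world's x, y, z in mm, then the turn about the world's z in rad. A call has 1 to 12 rows; each row is the pose to reach, as a shift and turn from the pose commanded when the call began; what a row does not reach only later rows make up. A row lasts 1/8 s, in which the tool goes at most 62.5 mm and 10.7 degrees, less where a joint would pass 70% of its speed; a pose out of reach is approached as far as the arm can. A call with a gripper value outside its range is refused whole. "gripper" is the opening, from 0 (shut) to 1 (fully open), set as the call begins (left out, the last holds). The fingers move at their own pace and stop on an object; "newtons" is the grip in N (left out, the last holds). Time passes only in rows, so rows that repeat a pose let the fingers close. It gives the time, the measured TCP pose, the force, the opening and the grip force at its end, in the units of the state.
- monitor.observe(): the state, without advancing time (a new reading comes with each control period).
- grab_frame(name): name is "scene" or "top"; returns the picture (420x560x3 uint8, blue, green, red); there is no depth.
- camera_model(name): a dict with "vfov" (degrees; the focal length in pixels is half the picture's height over the tangent of half this angle, whatever the lens; pixels are square), "cx", "cy" (the principal point, pixels), "k1" (the pictures are not rectified: a ray, as slopes to the right and down, at radius r is drawn at 1 + k1 r^2 times it, then the intrinsics apply), "R" (3x3) and "t" (3): a world point X has camera coordinates R X + t. Camera axes: x right, y down, z forward; pixel columns grow to the right and rows downward; lengths in m; the calibration is good to about 2 mm. A picture is of the moment at which its call begins. camera_model takes no time and is no camera call.
- bot.job_done(): hands the job in; it is judged then, once.
The state is a dict: "clock": time; "qpos": joint angles; "qd": joint speeds; "joint_efforts": joint torques, N m; "position": TCP position; "tool_rot": TCP orientation; "force": force on the tool from outside, world axes, zero at the start; "moment": the same for the moment, N m; "grip_width": finger opening in m; "finger_force": force on a finger pad.
Only numpy, scipy, OpenCV 4.12 (cv2) and the standard library are available. Lean on these libraries where they do the work, as an engineer would, in place of code of your own. Each camera call takes 0.05 s, during which the arm holds its last target. There are 200 camera calls.

## Task

Nest the three white handleless beakers so they take up less room: first set the middle-sized one upright inside the wide one, then the slim one upright inside the middle-sized one, one at a time. Leave the wide beaker standing where it is, set the beakers down gently without dropping them, and do not disturb the striped espresso cup.

Things in the scene. Friction and masses are not known exactly. Their poses are not given: they have to be found in the camera images.
- wide_beaker: wide low white stoneware beaker, open, no handle, loose on the worktop, 0.45 kg: outer diameter 108 mm at the rim and 96 mm at the foot, 52 mm high, wall 4 mm, floor 5 mm thick (clear inside 100 mm at the rim, 88 mm at the floor). Origin: centre of the underside; z up. It is the outermost of the nest and stays where it stands.
- middle_beaker: middle-sized white stoneware beaker, open, no handle, 0.2 kg: outer diameter 66 mm at the rim and 60 mm at the foot, 85 mm high, wall 3.5 mm, floor 5 mm thick (clear inside 59 mm at the rim, 53 mm at the floor). Origin: centre of the underside; z up. Grip it across its upper part. Inside the wide beaker its origin is 5 mm above that one's and its rim 38 mm above the wide rim.
- slim_beaker: slim tall white stoneware beaker, open, no handle, 0.1 kg: outer diameter 37 mm at the rim and 31 mm at the foot, 120 mm high. Origin: centre of the underside; z up. Grip it across its upper part. Inside the middle-sized beaker its origin is 5 mm above that one's and its rim 40 mm above the middle rim.
- espresso_cup: striped espresso cup with a handle, a bystander to be left alone: 60 x 83 x 49 mm, bowl about 60 mm across; origin on its underside, bowl centred 12 mm to +y of the origin, handle pointing along its own -y.
Mind the look-alikes: they are no part of the job. What is shaped like the slim_beaker but blue or brown is not meant.

How it is judged:
On the way, in this order (a step that is already met when the one before it is completed fails the run):
1. the middle-sized beaker stands upright on the floor of the wide one, let go (horizontal distance between middle_beaker and wide_beaker below 0.02 m and z of middle_beaker in the frame of wide_beaker between 0.001 and 0.01 m and angle between each of middle_beaker, wide_beaker's own z axis and vertical below 0.17 rad and contact force between the fingers and middle_beaker below 0.1 N and linear speed of middle_beaker below 0.02 m/s), for 0.2 s.
2. then the slim beaker stands upright on the floor of the middle-sized one, let go (horizontal distance between slim_beaker and middle_beaker below 0.016 m and z of slim_beaker in the frame of middle_beaker between 0.001 and 0.01 m and angle between each of slim_beaker, middle_beaker's own z axis and vertical below 0.17 rad and contact force between the fingers and slim_beaker below 0.1 N and linear speed of slim_beaker below 0.02 m/s), for 0.2 s.
At the end, for the whole second after the job is handed in: Middle-sized beaker on the floor of the wide one (centres within 20 mm), slim one on the floor of the middle-sized (within 16 mm), each 1 to 10 mm above the underside around it, upright within 10 degrees, let go, at rest; wide beaker within 40 mm, cup within 30 mm of its start, cup upright (all of step 2 and horizontal distance between middle_beaker and wide_beaker below 0.02 m and z of middle_beaker in the frame of wide_beaker between 0.001 and 0.01 m and angle between each of wide_beaker, espresso_cup's own z axis and vertical below 0.17 rad and contact force between the fingers and middle_beaker below 0.1 N and linear speed of each of middle_beaker, wide_beaker below 0.02 m/s and distance of wide_beaker from where it was at the start of the episode below 0.04 m and distance of espresso_cup from where it was at the start of the episode below 0.03 m); the robot touches nothing.
It fails at once if the wide beaker is shifted by more than 40 mm (distance of wide_beaker from where it was at the start of the episode above 0.04 m).
It fails at once if the espresso cup is shifted by more than 30 mm or tipped over 10 degrees (distance of espresso_cup from where it was at the start of the episode above 0.03 m or angle between espresso_cup's own z axis and vertical above 0.17 rad).
It fails at once if the middle-sized or slim beaker is dropped (falls free faster than 0.6 m/s, about 18 mm) ((contact force between each of the arm, the fingers and middle_beaker below 0.01 N and linear speed of middle_beaker above 0.6 m/s) or (contact force between each of the arm, the fingers and slim_beaker below 0.01 N and linear speed of slim_beaker above 0.6 m/s)).
It also fails if it takes over 58 s, if anything falls off the work surface, if the arm or the gripper's body presses on something with over 40 N, if the wrist force passes 120 N, or if a joint passes its speed limit or range.

## Working session

There is one attempt and no reset: what is moved stays moved. The work goes in short steps, Python scripts to look and compute and a tool call to move; the robot and the scene stay as the last step left them, time stands still between calls to the robot, and variables do not carry over. Pictures are saved under pics/ and viewed, at most 10 in all, crops included, and the job is handed in when it is done.

Besides the shell and the picture viewer there is one more tool, called as name([rows], argument=value, ...), one row to a line, values as JSON. move_arm: Moves the arm, as the interface text tells. Its arguments: {"type":"object","properties":{"moves":{"type":"array","items":{"type":"array","items":{"type":"number"}}},"gripper":{"type":"number"},"newtons":{"type":"number"}},"required":["moves"]}

```bash
mkdir -p pics; cat > h.py <<'E'
import numpy as np, cv2
from workcell import monitor, grab_frame, camera_model, bot
def K(n):
    m=camera_model(n); f=210/np.tan(np.radians(m["vfov"])/2)
    return m,np.array([[f,0,m["cx"]],[0,f,m["cy"]],[0,0,1.]]),np.array([m["k1"],0,0,0.])
def proj(n,P):
    m,k,d=K(n); R=np.array(m["R"]);return cv2.projectPoints(np.float64(P).reshape(-1,1,3),cv2.Rodrigues(R)[0],np.float64(m["t"]),k,d)[0][:,0]
def ray(n,uv,z):
    m,k,d=K(n); R=np.array(m["R"]); t=np.array(m["t"]); p=cv2.undistortPoints(np.float64(uv).reshape(-1,1,2),k,d)[:,0]
    D=np.c_[p,np.ones(len(p))]@R; C=-R.T@t
    return C+D*((z-C[2])/D[:,2])[:,None]
E
python3 - <<'E'
from h import *
for n in("scene","top"):
    im=grab_frame(n); cv2.imwrite(f"pics/{n}0.png",im)
    m=camera_model(n); print(n,m["vfov"],m["k1"],-np.array(m["R"]).T@m["t"],np.array(m["R"])[2])
s=monitor.observe(); print(s["clock"],s["position"],s["tool_rot"],s["grip_width"])
E
```

```text
scene 53.94602923604225 0.026624758631359345 [ 0.26917886 -0.54578202  0.77359625] [ 0.25796152  0.59682726 -0.75977173]
top 53.4787385657174 -0.123624214597585 [0.36735329 0.01721521 0.86985873] [ 0.17825531 -0.02928066 -0.98354852]
0.1 [ 0.21875629 -0.58515956  0.24477752] [-3.14054824e+00  4.68210064e-05  3.57778951e-01] 0.08549021381027559
```

View pics/scene0.png

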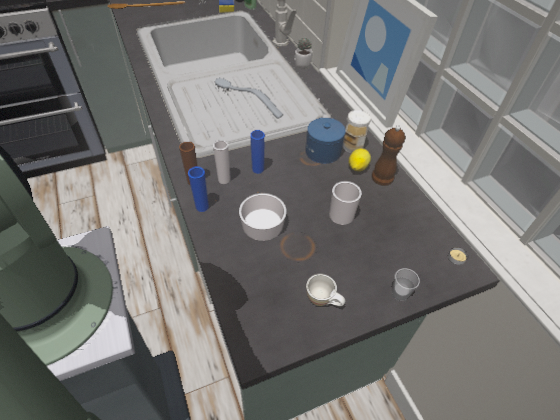

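View pics/top0.png

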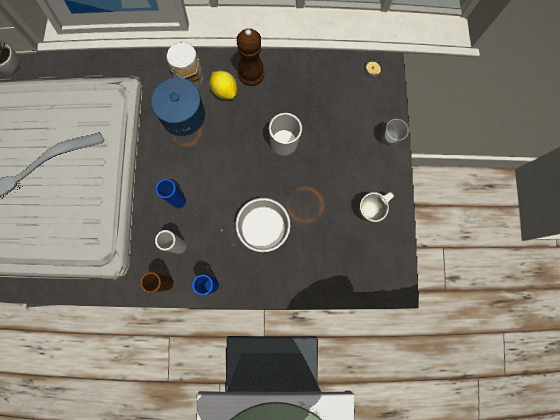

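The scene picture shows the wide beaker at (263,217), the middle beaker at (344,203) and the cup at (322,290). There are four slim shapes: brown (188,158), blue (200,190), blue (257,152) and white (222,162). The white one fits the description; in the top view its rim is at (165,240). The clear tumbler at (405,283) is not part of the job.

```bash
cat >> h.py <<'E'
from scipy.optimize import least_squares
def rim(n,im,seed,h,r,lo=95,win=60):
    hsv=cv2.cvtColor(im,cv2.COLOR_BGR2HSV)
    m=((hsv[...,2]>lo)&(hsv[...,1]<70)).astype(np.uint8)
    b=np.zeros_like(m); x,y=seed; b[max(0,y-win):y+win,max(0,x-win):x+win]=1; m&=b
    cs=cv2.findContours(m,cv2.RETR_EXTERNAL,cv2.CHAIN_APPROX_NONE)[0]
    c=max([c for c in cs if abs(cv2.pointPolygonTest(c,seed,True))<30],key=lambda c:len(cv2.convexHull(c)) and cv2.contourArea(cv2.convexHull(c)))
    P=ray(n,c[:,0].astype(float),h)[:,:2]; C=-np.array(camera_model(n)["R"]).T@camera_model(n)["t"]
    s=ray(n,np.float64(seed),h)[0,:2]; u=(s-C[:2])/np.linalg.norm(s-C[:2])
    for i in range(3):
        q=P[(P-s)@u>-0.1*r]
        f=least_squares(lambda p:np.hypot(*(q-p[:2]).T)-p[2],[*s,r],loss="soft_l1",f_scale=.001); s=f.x[:2]
    return f.x, np.std(f.fun), cv2.boundingRect(c)
E
python3 - <<'E'
from h import *
T,S=cv2.imread("pics/top0.png"),cv2.imread("pics/scene0.png")
for nm,ts,ss,h,r in(("wide",(263,224),(263,210),.052,.054),("mid",(285,128),(345,192),.085,.033),("slim",(165,240),(222,147),.12,.0185),("cup",(374,206),(322,285),.049,.03)):
  for n,im,sd in(("top",T,ts),("scene",S,ss)):
    print(nm,n,*[np.round(v,4) for v in rim(n,im,sd,h,r)])
a=cv2.resize(T[210:300,130:220],(400,400),interpolation=2);b=cv2.resize(S[130:220,180:270],(400,400),interpolation=2)
cv2.imwrite("pics/crop.png",np.hstack([a,b]))
for nm,sd in(("blue1",(165,187)),("blue2",(203,284)),("brown",(150,282))): print(nm,ray("top",np.float64(sd),.12))
for nm,sd in(("pepper",(249,38)),("pot",(176,97)),("lemon",(223,87))): print(nm,ray("top",np.float64(sd),.1))
E
```

```text
wide top [0.4873 0.0273 0.0534] 0.0006 [236 198  55  54]
wide scene [0.4892 0.0306 0.0542] 0.0013 [239 191  48  50]
mid top [ 0.6768 -0.0154  0.0327] 0.0007 [269 113  33  42]
mid scene [ 0.679  -0.0134  0.0332] 0.0009 [329 180  33  45]
slim top [0.4467 0.2033 0.0183] 0.0004 [155 230  31  24]
slim scene [0.4958 0.32   0.1483] 0.0248 [162  87 120  98]
cup top [ 0.5292 -0.2026  0.0278] 0.0057 [360 192  34  30]
cup scene [ 0.5269 -0.1973  0.03  ] 0.0006 [306 273  40  33]
blue1 [[0.5448515 0.2081568 0.12     ]]
blue2 [[0.36867107 0.13149772 0.12      ]]
brown [[0.37079994 0.22682181 0.12      ]]
pepper [[0.86939365 0.060186   0.1       ]]
pot [[0.73442296 0.20293755 0.1       ]]
lemon [[0.75657149 0.10966459 0.1       ]]
```

View pics/crop.png

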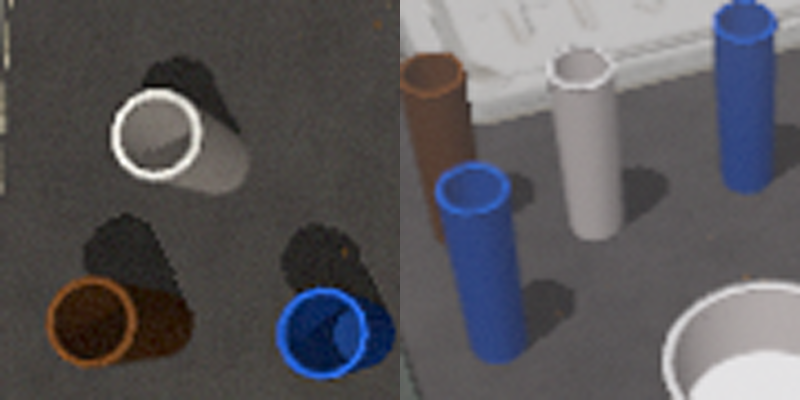

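The enlarged crop confirms it. The white slim beaker (top-view rim at (165,240), between the brown and the blue ones) stands at about (0.448, 0.204). The middle beaker is at (0.678, -0.014) and the wide one at (0.488, 0.029). The fitted radii match the given sizes. I'm moving above the middle beaker now.

move_arm([
  [38, 47, 0, 0],
  [76, 95, 0, 0],
  [115, 142, 0, 0],
  [153, 190, 0, 0],
  [191, 237, 0, 0],
  [230, 285, 0, 0],
  [268, 333, 0, 0],
  [306, 380, 0, 0],
  [344, 428, 0, 0],
  [383, 475, 0, 0],
  [421, 523, 0, 0],
  [459, 570, 0, 0],
], gripper=1, newtons=30)

```text
clock: 1.6
position: [0.6788, -0.0138, 0.245]
tool_rot: [-3.142, 0.0, 0.358]
force: [-0.2, -0.7, 0.2]
grip_width: 0.0855
finger_force: 0.0
```

move_arm([
  [-1, 0, -40, 0],
  [-1, 0, -80, 0],
  [-1, 0, -110, 0],
  [-1, 0, -135, 0],
  [-1, 0, -155, 0],
  [-1, 0, -170, 0],
  [-1, 0, -179, 0],
  [-1, 0, -179, 0],
  [-1, 0, -179, 0],
])

```text
clock: 2.72
position: [0.6773, -0.0154, 0.067]
tool_rot: [3.141, -0.001, 0.358]
force: [0.2, -0.4, 1.0]
grip_width: 0.0853
finger_force: 0.0
```

```bash
python3 - <<'E'
from h import *
s=monitor.observe(); print(s["position"],s["force"])
a=grab_frame("top")[60:200,215:355];b=grab_frame("scene")[100:240,270:410]
cv2.imwrite("pics/g1.png",cv2.resize(np.hstack([a,b]),(800,400),interpolation=2))
E
```

```text
[ 0.67728883 -0.01543224  0.06703769] [ 0.21534879 -0.38643366  0.9692917 ]
```

View pics/g1.png

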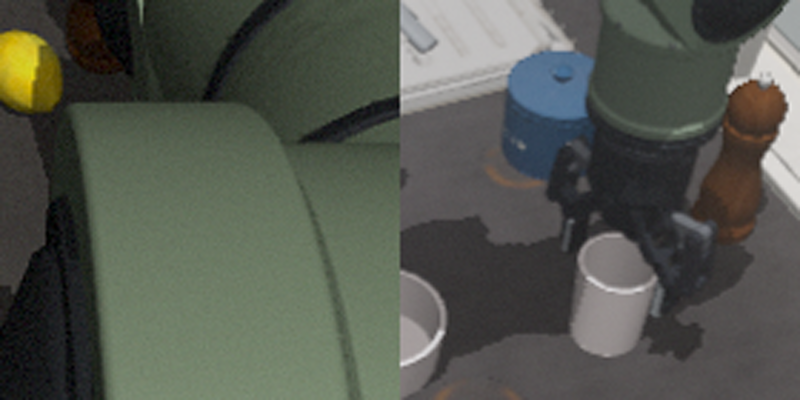

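The scene crop shows the open fingers on either side of the middle beaker's rim. Closing now.

move_arm([
  [0, 0, 0, 0],
  [0, 0, 0, 0],
  [0, 0, 0, 0],
  [0, 0, 0, 0],
  [0, 0, 0, 0],
  [0, 0, 0, 0],
], gripper=0, newtons=35)

```text
clock: 3.58
position: [0.6772, -0.0153, 0.0672]
tool_rot: [3.141, -0.001, 0.358]
force: [-2.9, 0.9, 9.1]
grip_width: 0.0653
finger_force: 37.2
```

move_arm([
  [0, 0, 5, 0],
  [0, 0, 20, 0],
  [0, 0, 45, 0],
  [0, 0, 70, 0],
  [0, 0, 90, 0],
  [0, 0, 90, 0],
  [0, 0, 90, 0],
])

```text
clock: 4.45
position: [0.6765, -0.0155, 0.1556]
tool_rot: [-3.141, 0.001, 0.358]
force: [0.4, 1.0, -2.0]
grip_width: 0.0655
finger_force: 39.4
```

```bash
python3 - <<'E'
from h import *
s=monitor.observe(); print(s["position"],s["force"],s["moment"],s["grip_width"])
S=grab_frame("scene");cv2.imwrite("pics/s1.png",S)
cv2.imwrite("pics/l1.png",cv2.resize(S[60:240,220:420],(800,720))[:600])
z=s["position"][2]-.066
print(proj("scene",[[.678,-.0145,z],[.678,-.0145,z+.085]])-[220,60])
E
```

```text
[ 0.67646048 -0.01547118  0.1555526 ] [ 0.36844652  1.01690062 -2.04009686] [0.00193188 0.00554239 0.00607165] 0.06554204846559299
[[126.59357177 129.82421508]
 [132.68651623 102.3742452 ]]
```

View pics/l1.png

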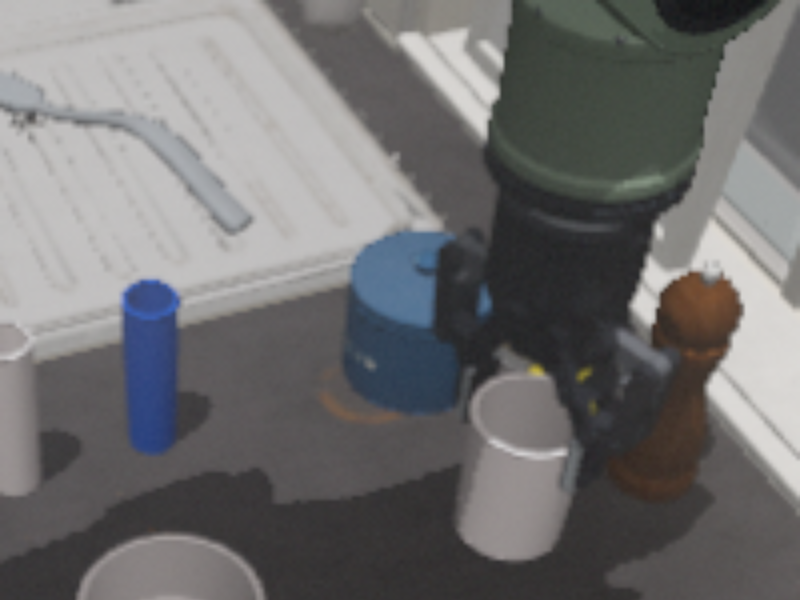

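The scene crop shows the beaker held upright, and the measured load of 2 N fits 0.2 kg. Carrying it over the wide beaker.

move_arm([
  [-15, 3, 0, 0],
  [-40, 9, 0, 0],
  [-70, 16, 0, 0],
  [-100, 23, 0, 0],
  [-130, 29, 0, 0],
  [-155, 35, 0, 0],
  [-175, 40, 0, 0],
  [-190, 44, 0, 0],
  [-190, 44, 0, 0],
  [-190, 44, 0, 0],
])

```text
clock: 5.75
position: [0.4875, 0.0285, 0.1562]
tool_rot: [3.142, -0.0, 0.358]
force: [-0.6, 0.7, -1.1]
grip_width: 0.0653
finger_force: 39.4
```

```bash
python3 - <<'E'
from h import *
s=monitor.observe(); print(s["position"],s["force"])
S=grab_frame("scene");cv2.imwrite("pics/s2.png",S)
p=s["position"];print(proj("scene",[[.488,.029,.005],[p[0],p[1],p[2]-.067]])-[190,110])
cv2.imwrite("pics/l2.png",cv2.resize(S[110:260,190:390],(800,600)))
E
```

```text
[0.48749882 0.02847627 0.15622426] [-0.57178097  0.65318151 -1.13069895]
[[ 72.15892953 112.8065839 ]
 [ 71.88804355  89.40182402]]
```

View pics/l2.png

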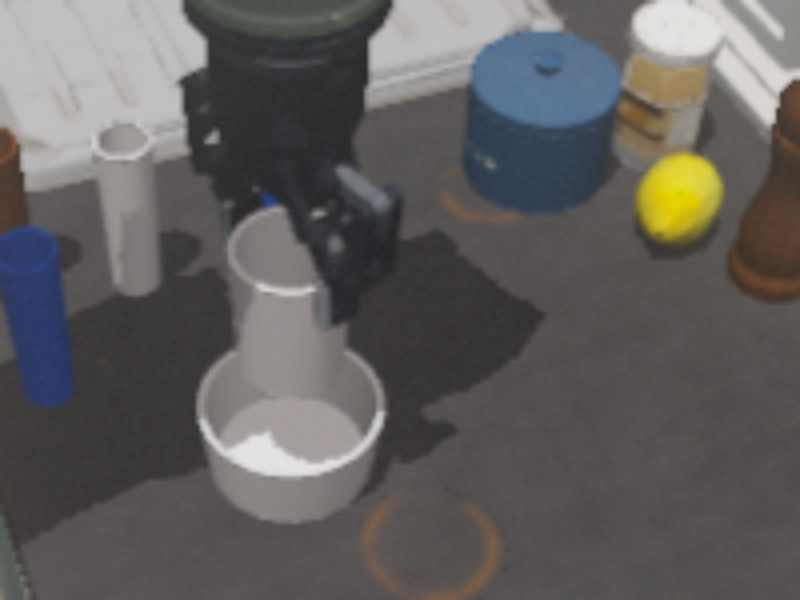

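The middle beaker hangs centred over the wide one: its foot is at about (294,375) in the crop and the wide beaker's axis is at x=290. Lowering it.

move_arm([
  [0, 0, -15, 0],
  [0, 0, -35, 0],
  [0, 0, -55, 0],
  [0, 0, -68, 0],
  [0, 0, -76, 0],
  [0, 0, -79, 0],
  [0, 0, -81, 0],
  [0, 0, -82, 0],
  [0, 0, -82, 0],
  [0, 0, -82, 0],
])

```text
clock: 7.05
position: [0.487, 0.0286, 0.0745]
tool_rot: [3.142, -0.0, 0.358]
force: [-0.2, 0.2, -1.9]
grip_width: 0.0653
finger_force: 39.4
```

move_arm([
  [0, 0, -1, 0],
  [0, 0, -2, 0],
  [0, 0, -3, 0],
  [0, 0, -3, 0],
  [0, 0, -3, 0],
])

```text
clock: 7.68
position: [0.4871, 0.0287, 0.072]
tool_rot: [3.141, -0.001, 0.358]
force: [-5.0, 0.3, 21.7]
grip_width: 0.0654
finger_force: 41.0
```

It is seated, pressing with about 22 N. I'll ease up a little and open.

move_arm([
  [0, 0, 1, 0],
  [0, 0, 1, 0],
])

```text
clock: 7.92
position: [0.4869, 0.0286, 0.0723]
tool_rot: [3.142, -0.0, 0.358]
force: [0.4, -0.1, -1.4]
grip_width: 0.0659
finger_force: 39.4
```

move_arm([
  [0, 0, 0, 0],
  [0, 0, 0, 0],
  [0, 0, 0, 0],
  [0, 0, 0, 0],
  [0, 0, 0, 0],
  [0, 0, 0, 0],
], gripper=1)

```text
clock: 8.68
position: [0.4869, 0.0286, 0.0723]
tool_rot: [-3.142, -0.0, 0.358]
force: [-0.5, 0.6, 0.0]
grip_width: 0.0853
finger_force: 0.0
```

move_arm([
  [0, 0, 10, 0],
  [0, 0, 25, 0],
  [0, 0, 50, 0],
  [0, 0, 90, 0],
  [0, 0, 130, 0],
  [0, 0, 160, 0],
  [0, 0, 160, 0],
])

```text
clock: 9.55
position: [0.4878, 0.0286, 0.2353]
tool_rot: [3.14, -0.005, 0.358]
force: [0.3, -0.5, -0.5]
grip_width: 0.0855
finger_force: 0.0
```

move_arm([
  [-6, 25, 0, 0],
  [-15, 65, 0, 0],
  [-24, 105, 0, 0],
  [-32, 140, 0, 0],
  [-37, 165, 0, 0],
  [-39, 176, 0, 0],
  [-39, 176, 0, 0],
  [-39, 176, 0, 0],
])

```text
clock: 10.55
position: [0.4481, 0.2034, 0.2322]
tool_rot: [3.141, 0.0, 0.356]
force: [1.0, -0.1, -0.2]
grip_width: 0.0856
finger_force: 0.0
```

```bash
python3 - <<'E'
from h import *
S=grab_frame("scene");cv2.imwrite("pics/s3.png",S);T=grab_frame("top");cv2.imwrite("pics/t3.png",T)
s=monitor.observe(); print(s["position"])
for z,p in((.09,(.488,.029)),(.052,(.488,.029)),(.12,(.448,.2045))): print(proj("scene",[[*p,z]])-[160,110],proj("top",[[*p,z]]))
cv2.imwrite("pics/l3.png",np.hstack([cv2.resize(S[110:260,160:310],(400,400)),cv2.resize(T[150:300,150:300],(400,400))]))
E
```

```text
[0.44812417 0.20358807 0.23227107]
[[102.01190821  88.94512334]] [[261.58763686 220.73948222]]
[[102.08037402 100.01445071]] [[261.84463943 223.67433875]]
[[60.01291457 34.33709934]] [[164.2298578  239.16155806]]
```

View pics/l3.png

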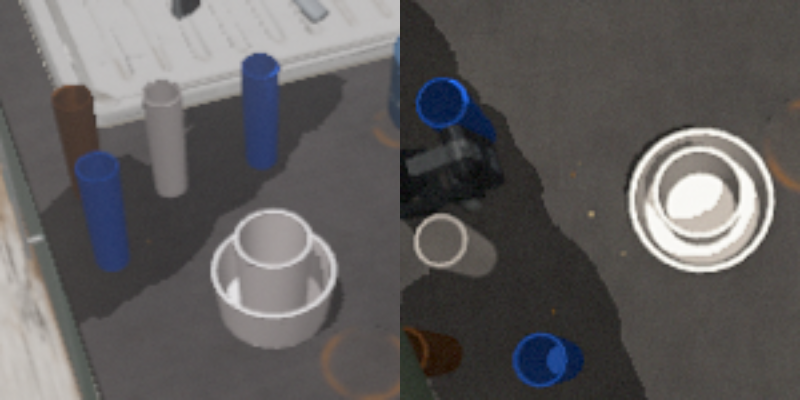

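The middle beaker stands upright in the wide one, nearly centred (top pixels (262,223) against (263,224)). Measuring its rim and lowering onto the slim beaker.

```bash
python3 - <<'E'
from h import *
S,T=cv2.imread("pics/s3.png"),cv2.imread("pics/t3.png")
print(rim("top",T,(262,223),.09,.033,win=19),ray("top",[[261.75,222.75]],.09),rim("top",T,(263,224),.052,.054))
# scene: topmost half of mid rim, crop (235..312, 210)
u=lambda x,y:(160+x*.375,110+y*.375)
print(ray("scene",[u(235,240),u(312,240),u(273,210),u(273,268)],.09))
print(rim("top",T,(165,240),.12,.0185,lo=80,win=25))
E
```

```text
(array([0.48821888, 0.02832202, 0.03685764]), np.float64(0.004266151368768642), (243, 204, 38, 38)) [[0.48415827 0.02865058 0.09      ]] (array([0.48620916, 0.02689909, 0.05480291]), np.float64(0.003230181721023894), (235, 198, 56, 55))
[[ 0.45815012  0.03723327  0.09      ]
 [ 0.51791327  0.01397651  0.09      ]
 [ 0.50000501  0.05780665  0.09      ]
 [ 0.47657356 -0.00279494  0.09      ]]
(array([0.44632872, 0.21245949, 0.01846163]), np.float64(0.005402775037743666), (144, 230, 42, 24))
```

move_arm([
  [0, 1, -30, 0],
  [0, 1, -60, 0],
  [0, 1, -85, 0],
  [0, 1, -105, 0],
  [0, 1, -120, 0],
  [0, 1, -129, 0],
  [0, 1, -133, 0],
  [0, 1, -133, 0],
  [0, 1, -133, 0],
])

```text
clock: 11.78
position: [0.4481, 0.2057, 0.0997]
tool_rot: [-3.142, -0.001, 0.358]
force: [-0.5, 0.1, 0.4]
grip_width: 0.0856
finger_force: 0.0
```

move_arm([
  [0, 0, 0, 0],
  [0, 0, 0, 0],
  [0, 0, 0, 0],
  [0, 0, 0, 0],
  [0, 0, 0, 0],
  [0, 0, 0, 0],
  [0, 0, 0, 0],
  [0, 0, 0, 0],
], gripper=0, newtons=25)

```text
clock: 12.78
position: [0.4481, 0.2056, 0.0995]
tool_rot: [3.142, -0.0, 0.358]
force: [-0.0, -1.0, 5.6]
grip_width: 0.0349
finger_force: 24.8
```

move_arm([
  [0, 0, 5, 0],
  [0, 0, 20, 0],
  [0, 0, 45, 0],
  [0, 0, 75, 0],
  [0, 0, 105, 0],
  [0, 0, 130, 0],
  [0, 0, 130, 0],
  [0, 0, 130, 0],
])

```text
clock: 13.78
position: [0.4476, 0.2054, 0.2291]
tool_rot: [3.142, 0.0, 0.358]
force: [-0.4, -0.3, -1.0]
grip_width: 0.0346
finger_force: 25.1
```

move_arm([
  [3, -15, 0, 0],
  [9, -40, 0, 0],
  [16, -70, 0, 0],
  [23, -105, 0, 0],
  [30, -135, 0, 0],
  [35, -158, 0, 0],
  [39, -172, 0, 0],
  [39, -177, 0, 0],
  [39, -177, 0, 0],
  [39, -177, 0, 0],
])

```text
clock: 15.02
position: [0.4867, 0.0294, 0.2293]
tool_rot: [-3.141, -0.0, 0.359]
force: [-0.1, 0.8, -0.9]
grip_width: 0.0351
finger_force: 25.3
```

```bash
python3 - <<'E'
from h import *
s=monitor.observe(); print(s["position"],s["force"],s["grip_width"])
S=grab_frame("scene");T=grab_frame("top")
p=s["position"];print((proj("scene",[[.4865,.028,.09],[p[0],p[1],p[2]-.0995]])-[180,90])*[400/150]*1)
cv2.imwrite("pics/l4.png",np.hstack([cv2.resize(S[90:240,180:330],(400,400)),cv2.resize(T[150:300,180:330],(400,400))]))
E
```

```text
[0.4867378  0.02935992 0.22928749] [-0.07987778  0.78002157 -0.94881698] 0.03505852416013293
[[217.45194786 291.83607292]
 [216.87343158 257.66255048]]
```

View pics/l4.png

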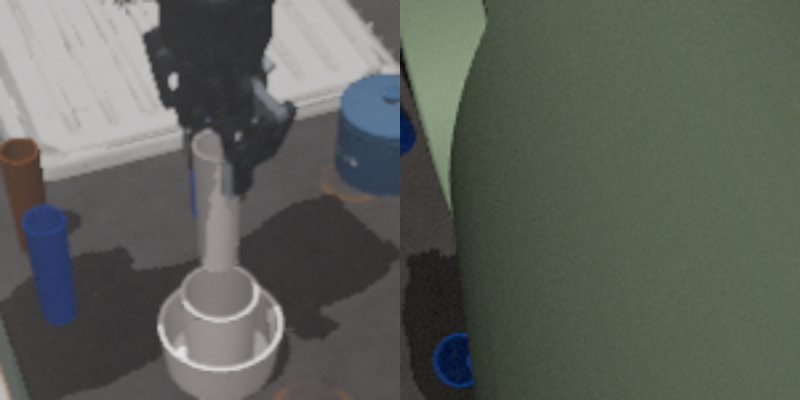

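The slim beaker hangs upright with its foot at (220,260) in the crop, lined up with the middle rim at (220,292). Lowering it.

move_arm([
  [0, 0, -15, 0],
  [0, 0, -32, 0],
  [0, 0, -47, 0],
  [0, 0, -62, 0],
  [0, 0, -77, 0],
  [0, 0, -92, 0],
  [0, 0, -104, 0],
  [0, 0, -112, 0],
  [0, 0, -116, 0],
  [0, 0, -117, 0],
  [0, 0, -117, 0],
])

```text
clock: 16.5
position: [0.487, 0.0286, 0.1126]
tool_rot: [3.141, -0.0, 0.358]
force: [-0.0, -0.7, -1.6]
grip_width: 0.035
finger_force: 25.2
```

move_arm([
  [0, 0, -1, 0],
  [0, 0, -2, 0],
  [0, 0, -2, 0],
  [0, 0, -2, 0],
])

```text
clock: 17.0
position: [0.4869, 0.0286, 0.1103]
tool_rot: [-3.142, -0.0, 0.358]
force: [0.1, 0.1, -0.6]
grip_width: 0.0349
finger_force: 25.2
```

move_arm([
  [0, 0, -1, 0],
  [0, 0, -1, 0],
  [0, 0, -1, 0],
])

```text
clock: 17.38
position: [0.4871, 0.0286, 0.1095]
tool_rot: [3.141, -0.0, 0.358]
force: [-0.4, -0.5, 4.3]
grip_width: 0.0348
finger_force: 25.5
```

Contact at the expected height. Opening partway, since 0.75 is enough, then retreating.

move_arm([
  [0, 0, 0, 0],
  [0, 0, 0, 0],
  [0, 0, 0, 0],
  [0, 0, 0, 0],
  [0, 0, 0, 0],
  [0, 0, 0, 0],
  [0, 0, 0, 0],
], gripper=0.75)

```text
clock: 18.25
position: [0.4869, 0.0286, 0.1093]
tool_rot: [-3.142, 0.0, 0.358]
force: [-0.6, 0.5, 0.9]
grip_width: 0.064
finger_force: 0.0
```

move_arm([
  [0, 0, 8, 0],
  [0, 0, 25, 0],
  [0, 0, 55, 0],
  [0, 0, 90, 0],
  [0, 0, 120, 0],
  [30, -40, 130, 0],
  [60, -90, 130, 0],
  [80, -140, 130, 0],
  [90, -180, 130, 0],
  [90, -200, 130, 0],
  [90, -200, 130, 0],
  [90, -200, 130, 0],
])

```text
clock: 19.75
position: [0.5768, -0.17, 0.2396]
tool_rot: [-3.141, -0.0, 0.359]
force: [0.7, 0.9, -0.1]
grip_width: 0.0641
finger_force: 0.0
```

```bash
python3 - <<'E'
from h import *
s=monitor.observe(); print(s["clock"],s["position"],s["force"])
S=grab_frame("scene");T=grab_frame("top")
cv2.imwrite("pics/l5.png",np.hstack([cv2.resize(S[120:320,180:380],(400,400)),cv2.resize(T[120:320,180:380],(400,400))]))
E
```

```text
19.75 [ 0.57678719 -0.16998351  0.23955279] [ 0.70339085  0.87432396 -0.08647021]
```

View pics/l5.png

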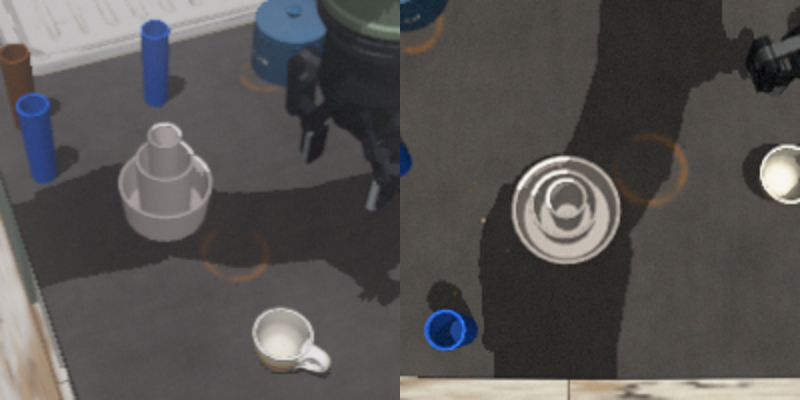

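The three beakers stand nested and upright, with the nest centred at (566,205) in the top half of the picture. The cup is untouched at (283,338) and the gripper is clear. Handing in.

```bash
python3 -c "
from workcell import bot
print(bot.job_done())"
```

```text
the job is handed in; nothing more can be done
None
```

The three white beakers are nested upright in the wide one, which stayed in place; the espresso cup was left alone and the job was handed in at about 20 s, though the hand-in returned no verdict.

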